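Hook the access cover into the instrument housing

TASK

Close the open grey instrument housing with the blue cover that has a yellow lip: tilt it, hook the lip under the yellow ledge of the housing, then swing the other end down until the cover lies level and fully home in the opening, and let go. Leave the similar blue plate without a lip where it lies.

Things in the scene. Friction and masses are not known exactly. Their poses are not given: they have to be found in the camera images.
- cover_handle (a point): Centre of the black handle bar of the cover to fit: a loose 0.25 kg blue plate 110 (x) x 100 (y) x 12 mm, flat on a dark 8 mm mat, with a yellow lip on its +x edge. The bar is over the plate's middle, runs along y, is 12 mm thick in x, 70 long, 18 high; its centre is 39 mm above the plate's underside, with 18 mm of air below the bar. Axes: x to the lip (roughly away from the robot), z up.
- lip_end (a point): Middle of the free end of that cover's lip, 81 mm in x from the handle centre. The lip is 60 mm wide (y), 4 mm thick, level with the plate's underside (this point is 2 mm above the underside) and sticks out 26 mm beyond the plate's edge. Axes are the cover's.
- ledge (a point): Middle of the free lower edge of the housing's yellow ledge, level with the housing's rim. Axes: x into the space under the ledge (roughly away from the robot), z up. The ledge is 4 mm thick, lies on the rim, spans the whole width and reaches 28 mm over the inside. Cover home: handle centre about 63 mm (8 mm play either way) in -x from here and 29 mm above.
- housing: Fixed grey box 164 (x) x 124 (y) x 55 mm, green board inside; origin under its centre, ledge point 49 mm in +x. From the ledge edge the opening runs 126 mm in -x to the near wall; 114 mm wide in y. Seat rails 15 mm wide run along both sides, tops 10 mm below the rim; the 84 mm between is free, so the lip may dip below them. Plate plus lip is 10 mm too long to go in level.
- plain_handle (a point): centre of the black handle bar of the other blue plate, same size and handle but with no lip: it does not belong here; leave it

How it is judged:
By the outcome, as a careful person would: the job done as asked, in the order asked, and still so for the second after the job is handed in, with the robot touching nothing.
It also fails if it takes over 38 s, if anything falls off the work surface, if the arm or the gripper's body presses on something with over 40 N, if the wrist force passes 120 N, or if a joint passes its speed limit or range.

ROBOT

A 7-joint arm with a two-finger parallel gripper is mounted at the origin on a cart in front of the work surface, level with it; the furniture and walls round the work are solid. World frame = base frame: x ahead of the robot, y to its left, z up, the work surface at z = 0. Lengths are in m, angles in degrees, forces in N, time in s.
With the tool pointing down it reaches from about 0.35 to 0.9 m from the base axis. Payload 19.9 kg.
Tool frame: the origin (TCP) lies midway between the tips of the shut fingers; the grasp point (between the pads) lies 19 mm behind it; z points along the fingers, y is the direction in which the jaws open and shut (so a half turn about z gives the same grasp; the last joint's range is limited). The gripper opens to 85 mm and grips with 20 to 120 N. Pads are 22 mm wide; open, the fingers measure 114 mm over their backs; the gripper's body (76 mm by 85 mm) begins 54 mm behind the grasp point. The pads swing forward as they close: fully open they stand 13 mm farther back than shut.
Start: joints at [-77.091, 23.915, -0.59, 92.452, 0.269, 63.638, -3.037], TCP at [0.165, 0.603, 0.231] pointing down, gripper open.
Joint ranges: [-161.28, 161.28], [-22.2, 115.67], [-73.04, 71.86], [3.21, 147.25], [-68.34, 248.33], [10.77, 114.83], [-161.83, 161.83]. Speed limits (degrees/s): [108.29, 108.29, 136.94, 136.94, 172.46, 172.46, 172.46].

INTERFACE

Orientations are given as [roll, pitch, yaw] about the fixed x, y, z axes, in that order (R = Rz(yaw) Ry(pitch) Rx(roll)).
In Python, from plant import r gives the robot as it stands.
- The arm moves only by the tool arm_command, never from a script. Its argument "moves" is a list of rows, each a list of 3 entries, a list of its own where there are three numbers: the closure, from -1 (fully open) to 1 (shut), so that 0 is half open, then the shift along the tool's x, y, z in cm, then the turn about the tool's z in rad. In form: [[hand, [x, y, z], turn], ...]. A call has 1 to 8 rows; each row is the pose to reach, as a shift and turn from the pose commanded when the call began, along the tool's axes at that moment; what a row does not reach only later rows make up. A row lasts 1/12 s, in which the tool goes at most 41.7 mm and 7.16 degrees, less where a joint would pass 70% of its speed; a pose out of reach is approached as far as the arm can. A call with a gripper value outside its range is refused whole. The fingers move at their own pace and stop on an object; the grip force is fixed at half the most. Time passes only in rows, so rows that repeat a pose let the fingers close. It gives the time, the measured TCP pose, the force and the opening at its end, in the units of the state.
- r.get_obs(): the state, without advancing time (a new reading comes with each control period).
- r.read_camera(name): name is "scene" or "top" or "wrist"; returns a dict with "color" (480x640x3 uint8, red, green, blue), "depth" (480x640 float32, m along the optical axis (not along the pixel's ray), 0 where there is no reading), "fx", "fy", "cx", "cy" (pixels), "T" (4x4, takes a point from camera to world coordinates). Camera axes: x right, y down, z forward; pixel columns grow to the right and rows downward; lengths in m; the calibration is good to about 2 mm. The wrist camera is an equidistant fisheye: a pixel r from the principal point sees the ray r / f radians off the axis. A picture is of the moment at which its call begins.
- r.sign_off(): hands the job in, once; it reports no verdict.
Trained networks look in a picture, given as the dict that the camera call returned (one of the last four; its "shot" number tells which), for a name from the list of things; names that differ only in an ending like _2 or _b are one class to them, and where a whole thing is asked for, a point or a joint stands for the part that bears it (a point fixed in the world has none). Each returns a list of dicts, best first, with "conf" (0 to 1); they miss things now and then, are a little off and sometimes report something else, mostly with a low value. They report only what shows in the picture. A call takes as long as a camera call.
- r.cut_out(name, picture): "region" (480x640 bool, what is visible of it) and "bbox" ([left, top, right, bottom] in pixels, round what is visible of it).
The state is a dict: "time_s": time; "joint_positions": joint angles; "qvel": joint speeds; "effort": joint torques, N m; "eef_pos": TCP position; "eef_rot": TCP orientation; "contact_force": force on the tool from outside, world axes, zero at the start; "ft_torque": the same for the moment, N m; "opening": finger opening in m.
Only numpy, scipy, OpenCV 4.12 (cv2) and the standard library are available. Lean on these libraries where they do the work, as an engineer would, in place of code of your own. Each camera call takes 0.05 s, during which the arm holds its last target. There are 200 camera calls.

## Working session

There is one attempt and no reset: what is moved stays moved. The work goes in short steps, Python scripts to look and compute and a tool call to move; the robot and the scene stay as the last step left them, time stands still between calls to the robot, and variables do not carry over. Pictures are saved under pics/ and viewed, about 8 in all and at most 12, crops included, and the job is handed in when it is done.

Besides the shell and the picture viewer there is one more tool, called after ">>>" as a command line: name --argument value ..., lists and objects as JSON in quotes. arm_command: Moves the arm, as the interface text tells. Its arguments: {"type":"object","properties":{"moves":{"type":"array"}},"required":["moves"]}

```bash
ls; mkdir -p pics; cat > h.py <<'E'
import numpy as np, cv2
from plant import r
from scipy.spatial.transform import Rotation as R
def save(p,n,crop=None):
    c=p["color"][:,:,::-1].copy()
    cv2.imwrite("pics/"+n,c)
def pts(p,mask):
    v,u=np.nonzero(mask&(p["depth"]>0)); d=p["depth"][v,u]
    P=np.c_[(u-p["cx"])/p["fx"]*d,(v-p["cy"])/p["fy"]*d,d]
    return P@p["T"][:3,:3].T+p["T"][:3,3]
E
python3 - <<'E'
from h import *
o=r.get_obs(); print({k:np.round(v,3) for k,v in o.items()})
for cam in("top","scene"):
    p=r.read_camera(cam); save(p,cam+"0.png"); print(cam,p["T"][:3,3])
    for n in("cover_handle","lip_end","ledge","housing","plain_handle"):
        for d in r.cut_out(n,p)[:2]:
            P=pts(p,d["region"]); 
            print(n,round(d["conf"],2),np.round(d["bbox"]),len(P), np.round(np.median(P,0),3) if len(P) else '', np.round(np.percentile(P,[3,97],axis=0),3).tolist() if len(P) else '')
E
```

```text
pics
{'time_s': np.float64(0.0), 'joint_positions': array([-77.091,  23.949,  -0.591,  92.485,   0.269,  63.641,  -3.036]), 'qvel': array([-0.047, -0.046, -0.013,  0.176,  0.07 , -0.103,  0.036]), 'effort': array([ 0.0000e+00, -8.6443e+01,  6.7900e-01, -4.3490e+01,  1.9000e-02,
        7.0000e-03,  0.0000e+00]), 'eef_pos': array([0.165, 0.603, 0.231]), 'eef_rot': array([-1.79927e+02,  5.00000e-03,  1.64716e+02]), 'contact_force': array([0.552, 1.097, 0.808]), 'ft_torque': array([ 0.05 ,  0.028, -0.02 ]), 'opening': np.float64(0.085)}
top [0.39378624 0.05423802 1.15463289]
cover_handle 0.56 [249. 219. 313. 298.] 3286 [0.462 0.101 0.02 ] [[0.404, 0.049, 0.01], [0.528, 0.146, 0.057]]
lip_end 0.96 [248. 219. 312. 296.] 3223 [0.461 0.1   0.02 ] [[0.404, 0.048, 0.01], [0.528, 0.144, 0.057]]
ledge 0.69 [399. 193. 490. 293.] 6002 [ 0.488 -0.225  0.028] [[0.407, -0.284, 0.005], [0.565, -0.155, 0.061]]
housing 0.97 [404. 195. 485. 291.] 5802 [ 0.489 -0.225  0.028] [[0.41, -0.284, 0.006], [0.563, -0.155, 0.061]]
plain_handle 0.55 [133. 241. 203. 310.] 2973 [0.434 0.312 0.021] [[0.38, 0.259, 0.016], [0.491, 0.366, 0.057]]
scene [-0.09785208 -0.69889004  0.82088194]
cover_handle 0.73 [244. 227. 314. 276.] 1832 [0.449 0.09  0.02 ] [[0.399, 0.043, 0.011], [0.525, 0.139, 0.056]]
lip_end 0.57 [244. 224. 309. 271.] 1902 [0.448 0.091 0.02 ] [[0.397, 0.043, 0.01], [0.524, 0.144, 0.056]]
lip_end 0.39 [342. 273. 452. 370.] 6372 [ 0.488 -0.219  0.031] [[0.4, -0.291, 0.006], [0.567, -0.159, 0.06]]
ledge 0.78 [344. 271. 453. 373.] 6444 [ 0.488 -0.218  0.031] [[0.4, -0.291, 0.006], [0.567, -0.159, 0.06]]
housing 0.79 [341. 272. 451. 370.] 6372 [ 0.487 -0.218  0.031] [[0.399, -0.291, 0.006], [0.566, -0.159, 0.06]]
plain_handle 0.86 [196. 184. 247. 222.] 1443 [0.426 0.304 0.02 ] [[0.375, 0.254, 0.008], [0.487, 0.375, 0.056]]
```

```bash
python3 - <<'E'
from h import *
def rect(P,n):
    c,(w,h),a=cv2.minAreaRect((P[:,:2]*1000).astype(np.float32)); print(n,len(P),"c",np.round(c,1),"wh",round(w,1),round(h,1),"ang",round(a,1),"z",np.round(np.median(P[:,2]),4))
for cam in("top","scene"):
    p=r.read_camera(cam); print(cam)
    hsv=cv2.cvtColor(p["color"],cv2.COLOR_RGB2HSV)
    yel=(hsv[...,0]>18)&(hsv[...,0]<35)&(hsv[...,1]>110)&(hsv[...,2]>90)
    blue=(hsv[...,0]>95)&(hsv[...,0]<130)&(hsv[...,1]>100)&(hsv[...,2]>50)
    full=np.zeros((480,640,3)); v,u=np.mgrid[:480,:640]; d=p["depth"]
    W=np.stack([(u-p["cx"])/p["fx"]*d,(v-p["cy"])/p["fy"]*d,d],-1)@p["T"][:3,:3].T+p["T"][:3,3]
    dark=hsv[...,2]<80
    inb=lambda x0,x1,y0,y1:(W[...,0]>x0)&(W[...,0]<x1)&(W[...,1]>y0)&(W[...,1]<y1)&(d>0)
    c=inb(.37,.56,.02,.18); h=inb(.38,.6,-.31,-.13)
    rect(W[c&yel],"lip");rect(W[c&blue],"plate");rect(W[c&(W[...,2]>.045)],"handle")
    rect(W[h&yel],"ledge");rect(W[h&(W[...,2]>.045)&(W[...,2]<.066)],"rim")
    rect(W[inb(.33,.55,.2,.4)&(W[...,2]>.045)],"plainhandle")
    if cam=="top": 
        cv2.imwrite("pics/topc.png",cv2.resize(p["color"][150:350,120:520,::-1],(800,400),interpolation=cv2.INTER_CUBIC))
E
```

```text
top
lip 402 c [522.6 113.4] wh 26.8 61.9 ang 14.0 z 0.0125
plate 2596 c [455.9  96.7] wh 109.7 101.2 ang 14.2 z 0.0204
handle 239 c [455.7  97.6] wh 12.2 69.7 ang 13.8 z 0.056
ledge 1111 c [ 485.1 -209.4] wh 138.6 216.8 ang 84.1 z 0.0593
rim 2336 c [ 488.3 -221.9] wh 164.0 126.0 ang 9.9 z 0.0563
plainhandle 252 c [435.2 313. ] wh 69.6 12.2 ang 62.9 z 0.0557
scene
lip 177 c [530.8  86.4] wh 34.8 131.6 ang 8.3 z 0.012
plate 1420 c [459.6 104.1] wh 127.7 115.0 ang 13.6 z 0.0198
handle 212 c [453.7  96.6] wh 14.5 70.3 ang 14.8 z 0.0539
ledge 941 c [ 477.9 -216.7] wh 188.3 125.1 ang 5.3 z 0.0591
rim 2273 c [ 487.2 -221.6] wh 169.9 126.1 ang 10.1 z 0.0551
plainhandle 107 c [433.5 312.8] wh 72.3 11.8 ang 63.1 z 0.0557
```

View pics/topc.png

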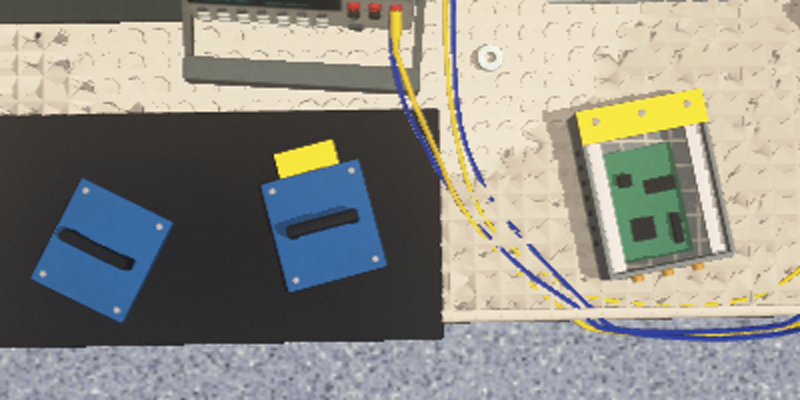

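View pics/scene0.png

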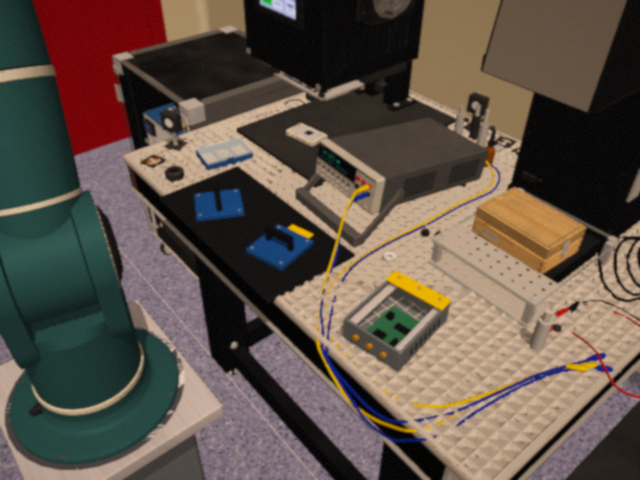

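The top view shows the lipped cover at about (316,225), with its lip at the upper edge. The plain plate is at (100,250). The housing is at (655,190) with its ledge on the far side. The measured sizes and heights agree with the given ones.

The tool can't tilt, so I will grip the bar by its ends (jaws along y). The cover can then pivot between the pads when its near end bears on the housing's near wall.

```bash
cat >> h.py <<'E'
def go(x,y,z,yaw):
    "shift in cm / turn in rad to reach TCP x,y,z with tool x at world angle yaw (deg)"
    o=r.get_obs(); M=R.from_euler("xyz",o["eef_rot"],degrees=True)
    d=M.inv().apply(np.array([x,y,z])-o["eef_pos"])*100
    t=-np.radians((yaw-o["eef_rot"][2]+180)%360-180)
    print("t",round(o["time_s"],2),"pos",np.round(o["eef_pos"],4),"rot",np.round(o["eef_rot"],1),"F",np.round(o["contact_force"],1),"op",round(o["opening"],4))
    print("shift",np.round(d,2),"turn",round(t,3))
E
python3 -c "
from h import *
go(.456,.097,.12,194)"
```

```text
t 0.7 pos [0.1648 0.6029 0.2313] rot [-180.     0.   164.7] F [-0.3  1.4 -0.1] op 0.0856
shift [-41.43 -41.12  11.13] turn -0.511
```

>>> arm_command --moves '[[-1,[-20.7,-20.6,2],-0.25],[-1,[-20.7,-20.6,4],-0.5],[-1,[-41.4,-41.1,8],-0.51],[-1,[-41.4,-41.1,8],-0.51],[-1,[-41.4,-41.1,8],-0.51],[-1,[-41.4,-41.1,8],-0.51],[-1,[-41.4,-41.1,8],-0.51],[-1,[-41.4,-41.1,8],-0.51]]'

```text
time_s: 1.37
eef_pos: [0.3285, 0.3178, 0.1877]
eef_rot: [180.0, 0.0, -166.1]
contact_force: [1.6, 0.6, 0.1]
opening: 0.0853
```

```bash
python3 -c "
from h import *
go(.456,.097,.12,194)"
```

```text
t 1.37 pos [0.3285 0.3178 0.1877] rot [ 180.     0.  -166.1] F [1.6 0.6 0.1] op 0.0853
shift [ -7.05 -24.5    6.77] turn -0.001
```

>>> arm_command --moves '[[-1,[-7,-24.5,6.8],0],[-1,[-7,-24.5,6.8],0],[-1,[-7,-24.5,6.8],0],[-1,[-7,-24.5,6.8],0],[-1,[-7,-24.5,6.8],0],[-1,[-7,-24.5,6.8],0],[-1,[-7,-24.5,6.8],0],[-1,[-7,-24.5,6.8],0]]'

```text
time_s: 2.03
eef_pos: [0.4559, 0.095, 0.119]
eef_rot: [-179.9, -0.0, -166.4]
contact_force: [-1.4, -0.0, 0.1]
opening: 0.0853
```

```bash
python3 - <<'E'
from h import *
go(.456,.097,.024,194)
p=r.read_camera("wrist"); save(p,"w1.png")
M=np.linalg.inv(p["T"])
def proj(P):
    c=M[:3,:3]@np.array(P)+M[:3,3]; rr=np.hypot(c[0],c[1]); th=np.arctan2(rr,c[2])
    return np.round([p["cx"]+p["fx"]*th*c[0]/rr,p["cy"]+p["fy"]*th*c[1]/rr],0)
a=np.radians(14)
for s in(-1,1): print(proj([.456-s*.035*np.sin(a),.097+s*.035*np.cos(a),.056]))
E
```

```text
t 2.03 pos [0.4559 0.095  0.119 ] rot [-179.9   -0.  -166.4] F [-1.4 -0.   0.1] op 0.0853
shift [-0.07  0.2   9.5 ] turn -0.006
[260. 264.]
[376. 264.]
```

View pics/w1.png

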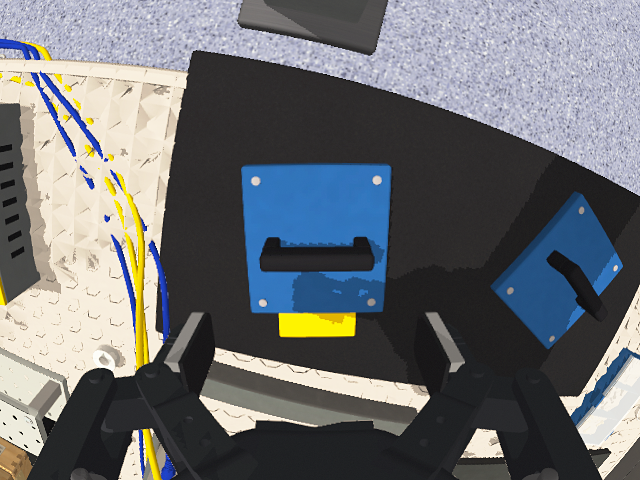

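The wrist view shows the bar from (261,260) to (374,260), within a couple of pixels of my projection. The cover has its lip on the far side, and the jaws straddle the bar. I'll go down and grip.

>>> arm_command --moves '[[-1,[-0.1,0.2,4],0],[-1,[-0.1,0.2,7],0],[-1,[-0.1,0.2,9.5],0],[-1,[-0.1,0.2,9.5],0],[-1,[-0.1,0.2,9.5],0],[1,[-0.1,0.2,9.5],0],[1,[-0.1,0.2,9.5],0],[1,[-0.1,0.2,9.5],0]]'

```text
time_s: 2.75
eef_pos: [0.4562, 0.1014, 0.0268]
eef_rot: [180.0, 0.2, -166.0]
contact_force: [-3.5, -0.4, 9.2]
opening: 0.0687
```

>>> arm_command --moves '[[1,[0,0,0],0],[1,[0,0,0],0],[1,[0,0,0],0],[1,[0,0,0],0],[1,[0,0,-1],0],[1,[0,0,-2],0],[1,[0,0,-3],0],[1,[0,0,-3],0]]'

```text
time_s: 3.42
eef_pos: [0.4565, 0.1013, 0.0574]
eef_rot: [180.0, 0.2, -166.1]
contact_force: [0.9, 0.8, -2.3]
opening: 0.0683
```

```bash
python3 - <<'E'
from h import *
go(.456,.097,.16,190)
p=r.read_camera("wrist"); save(p,"w2.png")
E
```

```text
t 3.42 pos [0.4565 0.1013 0.0574] rot [ 180.     0.2 -166.1] F [ 0.9  0.8 -2.3] op 0.0683
shift [  0.11  -0.4  -10.26] turn 0.069
```

View pics/w2.png

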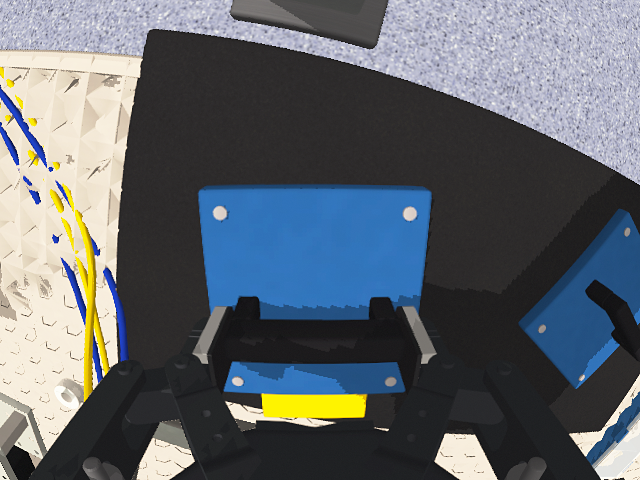

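The grip is good: the bar is centred between the pads and the weight shows in the force reading. Next I'll carry it above the housing, with the lip just short of the ledge.

>>> arm_command --moves '[[1,[0,0,-4],0],[1,[0,0,-8],0],[1,[0,0,-10],0],[1,[0,0,-10],0],[1,[0,0,-10],0.07],[1,[0,0,-10],0.07],[1,[0,0,-10],0.07],[1,[0,0,-10],0.07]]'

```text
time_s: 4.13
eef_pos: [0.4549, 0.1007, 0.154]
eef_rot: [-180.0, -0.1, -170.0]
contact_force: [0.3, -0.1, -4.0]
opening: 0.0685
```

```bash
python3 -c "
from h import *
go(.4496,-.2288,.14,190)"
```

```text
t 4.13 pos [0.4549 0.1007 0.154 ] rot [-1.8e+02 -1.0e-01 -1.7e+02] F [ 0.3 -0.1 -4. ] op 0.0685
shift [  6.26 -32.36   1.42] turn 0.001
```

>>> arm_command --moves '[[1,[1,-4,0],0],[1,[2,-8,0],0],[1,[3,-12,0],0],[1,[4,-16,0.5],0],[1,[4,-20,0.5],0],[1,[5,-24,1],0],[1,[6,-28,1],0],[1,[6.3,-32,1.4],0]]'

```text
time_s: 4.8
eef_pos: [0.4471, -0.2275, 0.1405]
eef_rot: [180.0, -0.0, -170.0]
contact_force: [2.1, -0.6, -2.6]
opening: 0.0686
```

>>> arm_command --moves '[[1,[0,0,0],0],[1,[0,0,0],0],[1,[0,0,0],0],[1,[0,0,0],0]]'

```text
time_s: 5.13
eef_pos: [0.4484, -0.2242, 0.1404]
eef_rot: [180.0, -0.0, -170.0]
contact_force: [0.3, 0.5, -3.3]
opening: 0.0686
```

```bash
cat >> h.py <<'E'
H=np.array([.488,-.222]); Y=np.radians(10.); ex=np.array([np.cos(Y),np.sin(Y)]); ey=np.array([-ex[1],ex[0]]); L=H+.049*ex
def cover(cam,name=None):
    "blue plate & yellow lip in ledge frame (mm): x along housing, y, z world"
    p=r.read_camera(cam); hsv=cv2.cvtColor(p["color"],cv2.COLOR_RGB2HSV)
    bl=(hsv[...,0]>95)&(hsv[...,0]<130)&(hsv[...,1]>100)&(hsv[...,2]>50)
    ye=(hsv[...,0]>18)&(hsv[...,0]<35)&(hsv[...,1]>110)&(hsv[...,2]>90)
    out=[]
    for m in(bl,ye):
        m=cv2.erode(m.astype(np.uint8),np.ones((2,2)))>0
        W=pts(p,m); q=np.c_[(W[:,:2]-L)@np.c_[ex,ey],W[:,2]]*1000
        k=(abs(q[:,0]+60)<120)&(abs(q[:,1])<80)&(q[:,2]>35); q=q[k]; out.append(q)
    q=out[0]
    if len(q)>50:
        A=np.c_[q[:,:2],np.ones(len(q))]; s,*_=np.linalg.lstsq(A,q[:,2],rcond=None)
        g=abs(A@s-q[:,2])<4; s,*_=np.linalg.lstsq(A[g],q[g,2],rcond=None)
        print(cam,"plate n",g.sum(),"pitch(+ = lip up)",np.round(np.degrees(np.arctan(s[:2])),1),"c,wh,ang",cv2.minAreaRect(q[g,:2].astype(np.float32)),"z@c",round(float(np.median(q[g,2])),1))
        print(" x",np.round(np.percentile(q[g,0],[1,99]),1),"y",np.round(np.percentile(q[g,1],[1,99]),1),"z",np.round(np.percentile(q[g,2],[1,99]),1))
    y=out[1]
    if len(y)>10: print(" yellow x",np.round(np.percentile(y[:,0],[1,50,99]),1),"y",np.round(np.percentile(y[:,1],[1,99]),1),"z",np.round(np.percentile(y[:,2],[1,50,99]),1))
    if name: save(p,name)
    return p,out
def hl(a,b):
    "world xy of handle at ledge-frame a,b mm"
    return L+a/1000*ex+b/1000*ey
E
python3 - <<'E'
from h import *
go(*hl(-88,0),.14,190)
o=r.get_obs();print("tcp in ledge frame",(o["eef_pos"][:2]-L)@np.c_[ex,ey]*1000)
for c in("top","scene"): cover(c,c+"3.png")
a=cv2.imread("pics/top3.png")[150:350,340:540];b=cv2.imread("pics/scene3.png")[200:400,300:500]
cv2.imwrite("pics/c3.png",cv2.resize(np.hstack([a,b]),(800,400),interpolation=cv2.INTER_CUBIC))
E
```

```text
t 5.13 pos [ 0.4484 -0.2242  0.1404] rot [ 180.   -0. -170.] F [ 0.3  0.5 -3.3] op 0.0686
shift [-0.04 -0.47  0.04] turn 0.001
tcp in ledge frame [-88.37452993   4.74906969]
top plate n 1172 pitch(+ = lip up) [-0.   0.1] c,wh,ang ((-90.33143615722656, 12.023717880249023), (84.39342498779297, 106.74002838134766), 89.69587707519531) z@c 133.9
 x [-142.7  -37.5] y [-20.3  53.5] z [130.4 137.7]
 yellow x [-33.1   8.4  30.6] y [-59.4  58.8] z [ 54.8  60.6 128.7]
scene plate n 1737 pitch(+ = lip up) [0.3 0.3] c,wh,ang ((-91.88339233398438, 4.089099884033203), (96.97804260253906, 109.03514862060547), 89.85572814941406) z@c 134.0
 x [-145.1  -42.2] y [-43.6  49.4] z [129.9 136.7]
 yellow x [-122.    13.8   32.6] y [-61.   39.6] z [ 50.9  59.4 337.9]
```

View pics/c3.png

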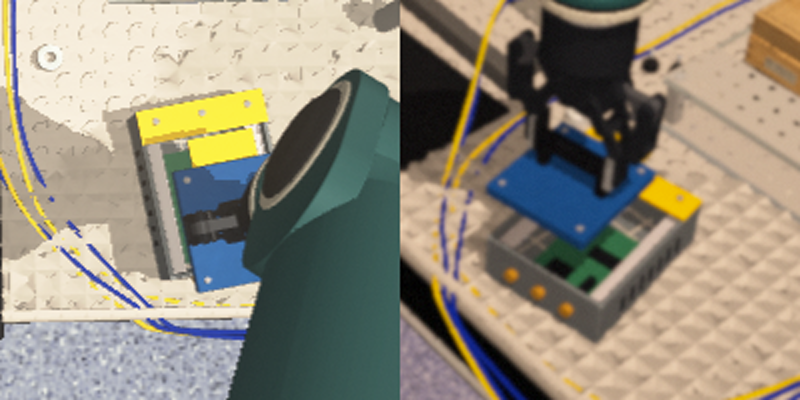

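Top and scene views agree: the cover is level, its underside is at about 122 mm, its handle is at ledge x≈-90, and it sits 4 mm too far in +y. I'll correct y and descend to just above the near wall.

>>> arm_command --moves '[[1,[0,-0.4,2],0],[1,[0,-0.4,4],0],[1,[0,-0.4,5.5],0],[1,[0,-0.4,6],0],[1,[0,-0.4,6],0],[1,[0,-0.4,6],0],[1,[0,-0.4,6],0]]'

```text
time_s: 5.82
eef_pos: [0.4497, -0.2292, 0.0817]
eef_rot: [-180.0, 0.1, -170.0]
contact_force: [0.4, 0.3, -2.8]
opening: 0.0687
```

```bash
python3 - <<'E'
from h import *
go(*hl(-88,0),.07,190)
o=r.get_obs();print("tcp in ledge frame",(o["eef_pos"][:2]-L)@np.c_[ex,ey]*1000)
for c in("top","scene"): cover(c)
E
```

```text
t 5.82 pos [ 0.4497 -0.2292  0.0817] rot [-1.8e+02  1.0e-01 -1.7e+02] F [ 0.4  0.3 -2.8] op 0.0687
shift [0.   0.04 1.17] turn -0.001
tcp in ledge frame [-87.99569641  -0.42010929]
top plate n 1001 pitch(+ = lip up) [0.1 0.7] c,wh,ang ((-90.08833312988281, 10.085651397705078), (77.93135833740234, 106.73565673828125), 89.25487518310547) z@c 75.4
 x [-142.3  -37.3] y [-23.4  48.1] z [71.7 79.3]
 yellow x [-32.7   9.   30.6] y [-59.5  58.8] z [54.9 60.5 70.6]
scene plate n 1650 pitch(+ = lip up) [-0.1  0.4] c,wh,ang ((-91.75877380371094, -1.7108001708984375), (96.2577133178711, 110.59379577636719), 89.81918334960938) z@c 75.1
 x [-145.2  -40.5] y [-49.   44.6] z [71.3 78.2]
 yellow x [-107.1   14.8   32.2] y [-61.2  27.4] z [ 51.9  59.5 174.5]
```

>>> arm_command --moves '[[1,[0,0.1,0.5],0],[1,[0,0.1,0.8],0],[1,[0,0.1,0.9],0],[1,[0,0.1,1.0],0],[1,[0,0.1,1.1],0],[1,[0,0.1,1.2],0],[1,[0,0.1,1.2],0]]'

```text
time_s: 6.5
eef_pos: [0.4517, -0.2279, 0.0701]
eef_rot: [-179.9, 0.3, -170.0]
contact_force: [7.7, 6.6, 18.8]
opening: 0.0688
```

```bash
python3 - <<'E'
from h import *
go(*hl(-88,0),.07,190)
o=r.get_obs();print("tcp in ledge frame",(o["eef_pos"][:2]-L)@np.c_[ex,ey]*1000)
for c in("top","scene"): cover(c)
E
```

```text
t 6.5 pos [ 0.4517 -0.2279  0.0701] rot [-179.9    0.3 -170. ] F [ 7.7  6.6 18.8] op 0.0688
shift [ 0.23 -0.05  0.01] turn -0.0
tcp in ledge frame [-85.73894315   0.47489986]
top plate n 966 pitch(+ = lip up) [-4.6  0.6] c,wh,ang ((-90.39534759521484, 10.71078872680664), (77.5134506225586, 106.14869689941406), 89.6801986694336) z@c 63.8
 x [-142.5  -37.8] y [-20.3  49.1] z [57.5 71.3]
 yellow x [-33.1   9.3  30.7] y [-59.6  59.1] z [47.  58.4 63.7]
scene plate n 1561 pitch(+ = lip up) [-4.5  0.2] c,wh,ang ((-92.4503173828125, -0.18114089965820312), (96.95590209960938, 108.5297622680664), 89.60208892822266) z@c 65.9
 x [-145.3  -41.4] y [-47.9  46.3] z [58.9 70.5]
 yellow x [-109.7   14.2   31.8] y [-61.4  30.4] z [ 49.6  59.4 203.4]
```

The cover has tilted about 4.6° in the pads with the lip down, and the lip end's top is at about 49 mm, below the ledge underside at 55. I'll add a little tilt, then slide the lip under.

>>> arm_command --moves '[[1,[0,0,0.1],0],[1,[0,0,0.15],0],[1,[-0.5,0,0.1],0],[1,[-0.9,0,0.1],0],[1,[-1.3,0,0.1],0],[1,[-1.3,0,0.1],0]]'

```text
time_s: 7.1
eef_pos: [0.4625, -0.2264, 0.0682]
eef_rot: [-180.0, 0.1, -170.1]
contact_force: [-1.4, -0.1, 10.2]
opening: 0.0681
```

```bash
python3 - <<'E'
from h import *
go(*hl(-60,0),.07,190)
o=r.get_obs();print("tcp in ledge frame",(o["eef_pos"][:2]-L)@np.c_[ex,ey]*1000)
for c in("top","scene"): cover(c,c+"4.png")
a=cv2.imread("pics/top4.png")[150:350,340:540];b=cv2.imread("pics/scene4.png")[200:400,300:500]
cv2.imwrite("pics/c4.png",cv2.resize(np.hstack([a,b]),(800,400),interpolation=cv2.INTER_CUBIC))
E
```

```text
t 7.1 pos [ 0.4625 -0.2264  0.0682] rot [-1.800e+02  1.000e-01 -1.701e+02] F [-1.4 -0.1 10.2] op 0.0681
shift [-1.49 -0.01 -0.18] turn -0.001
tcp in ledge frame [-74.91178762   0.1231677 ]
top plate n 937 pitch(+ = lip up) [-5.6  0.2] c,wh,ang ((-80.01121520996094, 14.313051223754883), (70.39124298095703, 106.6585922241211), 88.69601440429688) z@c 62.8
 x [-132.1  -27.6] y [-16.1  48.5] z [55.1 70.1]
 yellow x [-22.8   9.2  30.6] y [-59.5  59.1] z [43.3 58.2 64.1]
scene plate n 1520 pitch(+ = lip up) [-5.3  0.3] c,wh,ang ((-82.21041107177734, -0.6046257019042969), (97.42159271240234, 109.8617935180664), 89.71379089355469) z@c 64.7
 x [-135.1  -31.1] y [-48.1  46.1] z [56.5 69.5]
 yellow x [-155.4   13.6   32.1] y [-61.2  29.3] z [ 46.3  59.3 368.1]
```

View pics/c4.png

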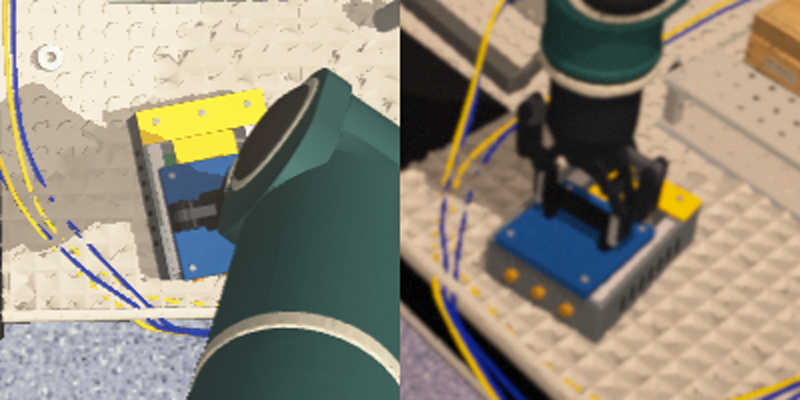

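The lip tip is at the ledge edge and lower than it (yellow z≈43–46), with the cover pitched 5.5°. I'll continue 17 mm further in.

>>> arm_command --moves '[[1,[-0.4,0,-0.05],0],[1,[-0.8,0,-0.05],0],[1,[-1.2,0,-0.05],0],[1,[-1.6,0,-0.05],0],[1,[-1.7,0,-0.05],0],[1,[-1.7,0,-0.05],0]]'

```text
time_s: 7.7
eef_pos: [0.4787, -0.2228, 0.0681]
eef_rot: [-180.0, -0.0, -170.0]
contact_force: [1.0, 0.7, -3.3]
opening: 0.0686
```

```bash
python3 - <<'E'
from h import *
go(*hl(-60,0),.07,190)
o=r.get_obs();print("tcp in ledge frame",(o["eef_pos"][:2]-L)@np.c_[ex,ey]*1000)
for c in("top","scene"): cover(c)
E
```

```text
t 7.7 pos [ 0.4787 -0.2228  0.0681] rot [-180.   -0. -170.] F [ 1.   0.7 -3.3] op 0.0686
shift [ 0.17 -0.08 -0.19] turn -0.001
tcp in ledge frame [-58.28789167   0.8022593 ]
top plate n 894 pitch(+ = lip up) [-5.   0.4] c,wh,ang ((-63.24522399902344, 16.655506134033203), (68.59858703613281, 107.30091857910156), 88.43653869628906) z@c 62.5
 x [-115.4  -10.5] y [-12.4  49.2] z [55.1 69.3]
 yellow x [-19.7  13.5  30.8] y [-48.5  59.8] z [ 46.5  59.1 362.9]
scene plate n 1480 pitch(+ = lip up) [-4.6  0.4] c,wh,ang ((-65.42095184326172, -0.18451690673828125), (97.36518859863281, 109.68179321289062), 89.6410140991211) z@c 64.2
 x [-118.6  -14.8] y [-47.3  46.2] z [57.1 68.8]
 yellow x [-76.6   8.3  31.5] y [-61.2  57.9] z [ 47.3  59.4 158.5]
```

The plate now lies between the near wall and the ledge (x -119…-9) and the lip is about 17 mm under. Next I'll swing the near end down.

>>> arm_command --moves '[[1,[0.1,0,0.1],0],[1,[0.1,0,0.2],0],[1,[0.2,0,0.3],0],[1,[0.3,0,0.4],0],[1,[0.35,0,0.5],0],[1,[0.35,0,0.55],0],[1,[0.35,0,0.55],0]]'

```text
time_s: 8.38
eef_pos: [0.4748, -0.224, 0.0633]
eef_rot: [-180.0, 0.0, -170.1]
contact_force: [-6.4, 1.8, 13.0]
opening: 0.0689
```

```bash
python3 - <<'E'
from h import *
go(*hl(-60,0),.07,190)
o=r.get_obs();print("tcp in ledge frame",(o["eef_pos"][:2]-L)@np.c_[ex,ey]*1000)
for c in("top","scene"): cover(c)
E
```

```text
t 8.38 pos [ 0.4748 -0.224   0.0633] rot [-180.     0.  -170.1] F [-6.4  1.8 13. ] op 0.0689
shift [-0.24 -0.03 -0.67] turn -0.002
tcp in ledge frame [-62.35592225   0.34808011]
top plate n 915 pitch(+ = lip up) [-0.6  0.3] c,wh,ang ((-64.44400024414062, 14.444416046142578), (69.67131805419922, 106.78950500488281), 89.35334014892578) z@c 57.8
 x [-116.7  -11.9] y [-14.5  48.8] z [54.1 61.6]
 yellow x [-19.3  13.2  30.6] y [-54.4  59.3] z [ 46.2  59.1 356.7]
scene plate n 1586 pitch(+ = lip up) [-0.3  0.2] c,wh,ang ((-66.19091033935547, 0.14769363403320312), (97.61531066894531, 111.39928436279297), 89.7719497680664) z@c 57.8
 x [-119.7  -15.3] y [-47.9  46.6] z [54. 61.]
 yellow x [-78.3  14.8  31.8] y [-61.3  28. ] z [ 48.2  59.3 155.7]
```

It is almost home: pitch -0.5° and top at 57.8 mm, against 57 expected. I'll press a touch more, open, and retreat straight up.

>>> arm_command --moves '[[1,[0,0,0.1],0],[1,[0,0,0.15],0],[1,[0,0,0.15],0],[1,[0,0,0],0],[-1,[0,0,0],0],[-1,[0,0,0],0],[-1,[0,0,0],0],[-1,[0,0,0],0]]'

```text
time_s: 9.15
eef_pos: [0.4749, -0.2237, 0.0626]
eef_rot: [-180.0, -0.0, -170.1]
contact_force: [0.9, -0.3, -0.4]
opening: 0.0854
```

>>> arm_command --moves '[[-1,[0,0,0],0],[-1,[0,0,0],0],[-1,[0,0,-2],0],[-1,[0,0,-5],0],[-1,[0,0,-8],0],[-1,[0,0,-12],0],[-1,[0,0,-12],0],[-1,[0,0,-12],0]]'

```text
time_s: 9.82
eef_pos: [0.4759, -0.2239, 0.1846]
eef_rot: [-179.9, 0.2, -170.1]
contact_force: [-0.5, 0.1, -1.5]
opening: 0.0851
```

>>> arm_command --moves '[[-1,[0,4,-4],0],[-1,[0,8,-6],0],[-1,[0,12,-6],0],[-1,[0,16,-6],0],[-1,[0,20,-6],0],[-1,[0,20,-6],0],[-1,[0,20,-6],0],[-1,[0,20,-6],0]]'

```text
time_s: 10.48
eef_pos: [0.4402, -0.0263, 0.242]
eef_rot: [180.0, -0.1, -170.0]
contact_force: [-0.1, -0.7, 1.1]
opening: 0.0852
```

```bash
python3 - <<'E'
from h import *
go(*hl(-60,0),.07,190)
for c in("top","scene"): cover(c,c+"5.png")
a=cv2.imread("pics/top5.png")[150:350,340:540];b=cv2.imread("pics/scene5.png")[200:400,300:500]
cv2.imwrite("pics/c5.png",cv2.resize(np.hstack([a,b]),(800,400),interpolation=cv2.INTER_CUBIC))
E
```

```text
t 10.48 pos [ 0.4402 -0.0263  0.242 ] rot [ 1.8e+02 -1.0e-01 -1.7e+02] F [-0.1 -0.7  1.1] op 0.0852
shift [ -0.23 -20.1   17.2 ] turn 0.0
top plate n 1251 pitch(+ = lip up) [-0.1 -0. ] c,wh,ang ((-64.88485717773438, -18.807518005371094), (59.808372497558594, 107.24952697753906), 88.95226287841797) z@c 57.5
 x [-117.4  -13. ] y [-46.9   9.7] z [53.8 61.1]
 yellow x [-7.6 12.6 30.8] y [-60.5   4.2] z [45.8 58.9 63.7]
scene plate n 1787 pitch(+ = lip up) [0.3 0.2] c,wh,ang ((-66.33658599853516, -0.7273521423339844), (97.3932876586914, 109.43871307373047), 89.24002075195312) z@c 57.3
 x [-119.5  -15.3] y [-47.8  46.7] z [53.5 60.5]
 yellow x [-1.8 12.1 32.2] y [-60.5  59. ] z [47.7 59.2 63. ]
```

View pics/c5.png

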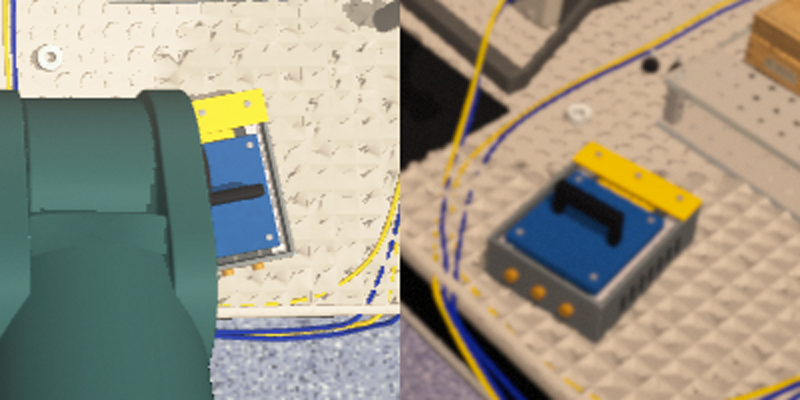

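The cover lies level in the opening with its top at 57.4 mm, the lip is under the ledge, and the arm is clear. I'm handing in.

```bash
python3 -c "
from plant import r
r.sign_off()"
```

```text
the job is handed in; nothing more can be done
```

The lipped blue cover is home in the housing and released, and the job is handed in; the arm's clock read about 10.5 s of the 38 s allowed.

- **How it was done:** I gripped the handle bar by its ends, so the cover could pivot between the pads. Pressing it on the near wall tilted the lip down about 5.5°. I then slid the lip about 17 mm under the ledge, swung the near end down, let go and moved clear.
- **Last checks:** Both fixed cameras show the cover level to within 0.3°, its top at about 57.4 mm (57 expected), and its middle about 64–66 mm from the ledge edge (63 ± 8 expected).
- **Forces:** The highest wrist force I read was about 22 N. Readings come only at the end of each move, so a brief peak in between would not show.
- **What I did not check:** The top camera's last view was partly blocked by the arm. I did not re-measure the plain plate after the job, but the arm never went down near it.
- **Failures:** No check failed or disagreed beyond 1–2 mm between cameras.

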